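# Snap a grease coupler onto a tilted nipple and hold it pressed

## Task

Lift the yellow cover plate off the two pins of the blue bearing housing and lay it, handle up, flat in the clear tray. Then take the grease coupler from its stand and press it squarely onto the tilted grease nipple until it snaps fully home, and push on against the nipple's spring so that the nipple is held in by at least 4 mm of its 12 mm travel. Finish holding it so: do not let go of the coupler, and leave the white timer and the orange-lidded jar where they stand.

Things in the scene. Friction and masses are not known exactly. Their poses are not given: they have to be found in the camera images.
- housing: Fixed blue housing, foot 112 x 130 x 12 mm, origin under its centre, z up. Rails along x at y = +-46 mm (66 x 20 mm, tops 74 mm above the table), each with an upright 8 mm steel pin in its middle that ends 85 mm above the table. Between them a dark boss carries the brass nipple, leaning 0.38 rad (22 degrees) from vertical towards the housing's -x.
- nipple_tip (a point): Centre of the brass nipple's flat tip, 66 mm above the table, 12 mm to the -x side of the housing's centre when not pressed. z = nipple axis, pointing out (up, leaning 0.38 rad to the housing's -x). Stem 16 mm thick, tapering to 9 mm over the last 6 mm. Four sprung detent balls 6.5 mm behind the tip, 22 mm across; they let the coupler pass at 6 to 12 N.
- nipple_root (a point): Point on the nipple's axis where it leaves the dark boss (30 mm thick), 37 mm behind the unpressed tip.
- nipple (a joint): How far the nipple is pushed into the boss along its axis, 0 (out) to 0.012 m (stop). Spring: about 7 N before it starts to move, then 0.9 N per mm, 18 N at the stop. It gives by 2 to 5 mm before the detent balls let the coupler snap past them, and springs back out as they do.
- cover: Loose yellow cover plate, 66 x 116 x 5 mm, about 0.15 kg, origin under the plate's centre, z up. It lies across the rails, over the nipple, with its two 11 mm square holes (y = +-46 mm) on the pins.
- cover_handle (a point): Centre of the cover's black bar handle, 30 mm above the plate's underside. The bar is 56 mm long along the cover's x, 14 mm wide along y, 18 mm high (22 to 40 mm above the underside), on two posts. Lift the cover straight up by 15 mm or more to clear the pins.
- tray: Fixed clear empty tray, 113 x 158 x 40 mm, origin under its centre; inside 98 mm along x, 144 mm along y, floor 3 mm thick, walls 40 mm high. The cover lies in it with its long side along the tray's y.
- stand: Fixed dark parking plate, 74 x 74 x 8 mm, origin under its centre, with a 15 mm thick, 13 mm high peg in the middle that stands inside the coupler's mouth.
- coupler: Grease coupler, about 0.25 kg, 96 mm long, upright on the parking plate, mouth down. Origin: centre of its mouth; z along its axis away from the mouth. Steel nose 33 mm wide with an 18 mm bore, then a red flange 44 mm wide (44 to 50 mm from the mouth) that finger tips may push on, then the black grip.
- coupler_grip (a point): Centre of the coupler's black square grip, on the axis 70 mm from the mouth (78 mm above the table at the start); z away from the mouth. The grip is 30 x 30 mm, flat sides across x and y, from 50 to 90 mm above the mouth.
- coupler_seat (a point): The flat seat inside the coupler, on the axis, 20 mm above its mouth and 50 mm below the grip's centre; z away from the mouth. The nipple's tip touches it when the coupler has snapped fully home. The mouth's lip is 8 mm deep; behind it the bore widens for the balls.
- timer: White bench timer 42 x 62 x 54 mm, a bystander, origin under its centre.
- orange_jar: White jar with orange lid, 58 mm wide, 52 mm high, a bystander, origin under its centre.
Things that resemble listed ones, but are neither listed nor needed, are in the scene too. Of the things that look like the coupler, the largest one is meant.

How it is judged:
By the outcome, as a careful person would: the job done as asked, in the order asked, and still so for the second after the job is handed in, while the arm keeps its last pose, push and grip.
It also fails if it takes over 69 s, if anything falls off the work surface, if the arm or the gripper's body presses on something with over 40 N, if the wrist force passes 120 N, or if a joint passes its speed limit or range.

## Robot

A 7-joint arm with a two-finger parallel gripper is mounted at the origin on the work surface; the furniture and walls round the work are solid. World frame = base frame: x ahead of the robot, y to its left, z up, the work surface at z = 0. Lengths are in mm, angles in rad, forces in N, time in s.
With the tool pointing down it reaches from about 425 to 925 mm from the base axis. Payload 6.8 kg.
Tool frame: the origin (TCP) lies at the very end of the fingers, on their centre line; the grasp point (between the pads) lies 19 mm behind it (arm.hold_point_z is the distance from the TCP to the grasp point, in mm); z points along the fingers, y is the line along which they close (so a half turn about z gives the same grasp; the last joint's range is limited). The gripper opens to 88 mm and grips with 3 to 60 N. Pads are 20 mm wide; open, the fingers measure 115 mm over their backs; the gripper's body (75 mm by 178 mm) begins 61 mm behind the grasp point.
Start: joints at [1.065, 0.477, 0.022, 1.555, -0.011, 1.109, -0.083], TCP at [261.499, -622.307, 222.664] pointing down, gripper open.
Joint ranges: [-2.96, 2.96], [-0.34, 2.1], [-1.41, 1.46], [0.24, 2.44], [-1.37, 4.51], [0.17, 1.92], [-2.96, 2.96]. Speed limits (rad/s): [2.39, 2.39, 3.14, 3.14, 3.14, 3.14, 3.14].

## Interface

Orientations are given as a unit quaternion [x, y, z, w].
In Python, from plant import arm gives the robot as it stands.
- The arm moves only by the tool arm_command, never from a script. Its argument "moves" is text: rows parted by semicolons, each of 5 numbers parted by spaces: the shift along the tool's x, y, z in cm, then the turn about the tool's z in rad, then the closure, from 0 (fully open) to 1 (shut). In form: tx ty tz turn fingers; .... A call has 1 to 10 rows; each row shifts and turns the commanded pose from where the row before left it, along the tool's axes as they then stand; what a row does not reach is not made up. A row lasts 1/10 s, in which the tool goes at most 50 mm and 8.59 degrees, less where a joint would pass 70% of its speed; a pose out of reach is approached as far as the arm can. A call is refused whole if a number of a shift passes 5 or a number of a turn 0.15, either way. A call with a gripper value outside its range is refused whole. The fingers move at their own pace and stop on an object; "force" is the grip in N (left out, the last holds). Time passes only in rows, so rows that do not move let the fingers close. It gives the time, the measured TCP pose, the force, the opening and the grip force at its end, in the units of the state.
- arm.observe(): the state, without advancing time (a new reading comes with each control period).
- arm.grab_frame(name): name is "side" or "top"; returns a dict with "frame" (480x640x3 uint8, red, green, blue), "range_z" (480x640 float32, mm along the optical axis (not along the pixel's ray), 0 where there is no reading), "mtx" (3x3 intrinsics, pixels), "R" (3x3) and "t" (3): a world point X has camera coordinates R X + t. Camera axes: x right, y down, z forward; pixel columns grow to the right and rows downward; lengths in mm; the calibration is good to about 2 mm. A picture is of the moment at which its call begins.
- arm.hand_in(): hands the job in; it is judged then, once.
The state is a dict: "time": time; "joint_pos": joint angles; "qd": joint speeds; "joint_torque": joint torques, N m; "ee_pos": TCP position; "tool_rot": TCP orientation; "ft_force": force on the tool from outside, world axes, zero at the start; "ft_torque": the same for the moment, N m; "gripper_width": opening from 0.0 (shut) to 1.0 (fully open); "grasp_force": force on a finger pad.
Only numpy, scipy, OpenCV 4.12 (cv2) and the standard library are available. Lean on these libraries where they do the work, as an engineer would, in place of code of your own. Each camera call takes 0.05 s, during which the arm holds its last target. There are 200 camera calls.

## Working session

There is one attempt and no reset: what is moved stays moved. The work goes in short steps, Python scripts to look and compute and a tool call to move; the robot and the scene stay as the last step left them, time stands still between calls to the robot, and variables do not carry over. Pictures are saved under pics/ and viewed, at most 10 in all, crops included, and the job is handed in when it is done.

Besides the shell and the picture viewer there is one more tool, called after "Request:" as name(argument=value, ...), one argument or row to a line, values as JSON. arm_command: Moves the arm, as the interface text tells. Its arguments: {"type":"object","properties":{"moves":{"type":"string"},"force":{"type":"number"}},"required":["moves"]}

```bash
ls; mkdir -p pics; python3 - <<'E'
from plant import arm
import cv2,numpy as np
for n in("side","top"):
    f=arm.grab_frame(n); cv2.imwrite(f"pics/{n}0.png",f["frame"][:,:,::-1]); np.savez(f"{n}0.npz",**f)
    print(n,f["mtx"].tolist(),f["R"].round(3).tolist(),f["t"].round(1).tolist(), (-f["R"].T@f["t"]).round(0))
print(arm.observe(),arm.hold_point_z)
E
```

```text
pics
side [[447.7687914964378, 0.0, 325.66684469527354], [0.0, 447.7687914964378, 240.98598864998775], [0.0, 0.0, 1.0]] [[-0.96, -0.279, 0.016], [-0.18, 0.572, -0.8], [0.214, -0.771, -0.6]] [374.5, 185.2, 1088.7] [159. 838. 795.]
top [[515.4711699536468, 0.0, 319.3918169977859], [0.0, 515.4711699536468, 227.73080613090377], [0.0, 0.0, 1.0]] [[0.028, -0.999, 0.025], [-0.992, -0.031, -0.123], [0.124, -0.022, -0.992]] [-74.7, 409.1, 1497.4] [ 223.  -30. 1538.]
{'time': 0.1, 'joint_pos': array([ 1.06491251,  0.47772755,  0.02237281,  1.55629244, -0.01148435,
        1.10930402, -0.08308509]), 'qd': array([ 0.00088743, -0.00273286, -0.00116719, -0.0012788 , -0.00120255,
        0.00067279, -0.00020965]), 'joint_torque': array([ 4.02059857e-03, -5.84091532e+01,  1.53957456e+00, -2.73316151e+01,
       -5.42277284e-02,  1.30481453e-02,  2.16658367e-05]), 'ee_pos': array([ 261.2481943 , -621.83287872,  221.79815434]), 'tool_rot': array([ 9.80284250e-01,  1.97590860e-01, -2.28176465e-04, -7.68227708e-04]), 'ft_force': array([0.61919833, 0.60429117, 0.49668644]), 'ft_torque': array([ 0.01007464, -0.05066539, -0.03638651]), 'grasp_force': 0.0, 'gripper_width': 1.0002381935525666} 18.700000000000003
```

View pics/side0.png

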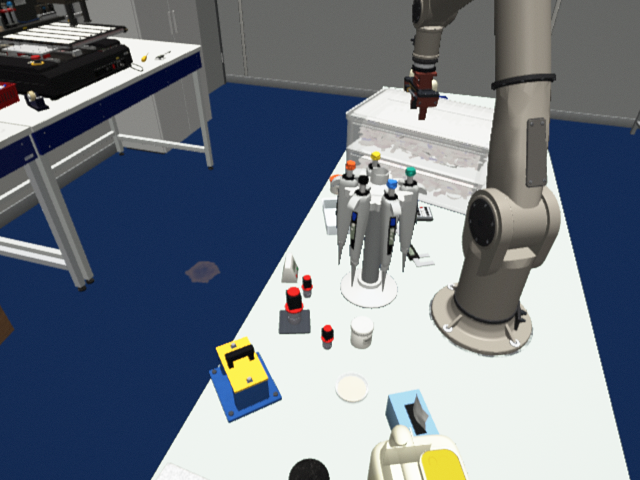

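View pics/top0.png

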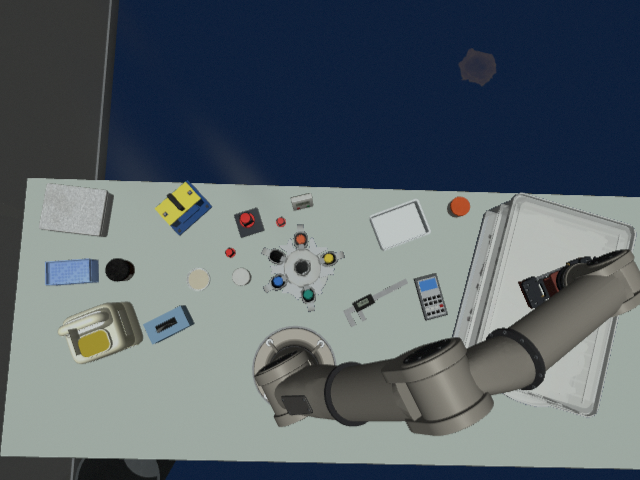

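The side view shows the housing with its yellow cover at (243,375), the large red/black coupler on its stand at (293,310), look-alikes at (307,285) and (327,335), and the tall pipette carousel at (375,220). In the top view the housing is at (183,207), the coupler at (249,221), the timer at (302,201), the tray at (400,225), the jar at (459,206) and the carousel at (302,268).

```bash
cat > h.py <<'E'
import numpy as np,cv2
def load(n,k=0): return dict(np.load(f"{n}{k}.npz"))
def world(f,uv):
    uv=np.atleast_2d(uv).astype(int); z=f["range_z"][uv[:,1],uv[:,0]]
    p=np.c_[uv,np.ones(len(uv))]@np.linalg.inv(f["mtx"]).T*z[:,None]
    return (p-f["t"])@f["R"]
def cloud(f):
    v,u=np.mgrid[:480,:640]; return world(f,np.c_[u.ravel(),v.ravel()]).reshape(480,640,3)
def plane(f,uv,h):
    uv=np.atleast_2d(uv).astype(float); d=np.c_[uv,np.ones(len(uv))]@np.linalg.inv(f["mtx"]).T@f["R"]
    c=-f["R"].T@f["t"]; return c+d*((h-c[2])/d[:,2])[:,None]
def blobs(m,amin=8):
    n,l,s,c=cv2.connectedComponentsWithStats(m.astype(np.uint8)); return [(s[i].tolist(),c[i].round(1).tolist(),l==i) for i in range(1,n) if s[i,4]>=amin]
E
python3 - <<'E'
from h import *
for n in("side","top"):
    f=load(n); P=cloud(f); hsv=cv2.cvtColor(f["frame"],cv2.COLOR_RGB2HSV)
    H,S,V=[hsv[...,i].astype(int) for i in range(3)]
    for nm,m in dict(yellow=(abs(H-28)<6)&(S>150)&(V>90),blue=(abs(H-112)<9)&(S>170)&(V>90),red=((H<5)|(H>174))&(S>180)&(V>90)).items():
        for s,c,l in blobs(m,25):
            p=P[l]; p=p[f["range_z"][l]>0]
            if len(p) and p[:,0].min()>200 and abs(p[:,2].mean())<400 and s[4]<5000:
                print(n,nm,s,c,"mean",p.mean(0).round(0),"z",np.percentile(p[:,2],[5,50,95]).round(0))
f=load("top");P=cloud(f)
print("table z",np.median(P[340:360,60:200,2]), "carousel",[P[225:312,255:350,2].max(), np.percentile(P[225:312,255:350,2],[50,80,95])])
for u,v in [(302,268),(276,256),(301,239),(329,258),(308,295),(302,201),(400,225),(459,206)]: print((u,v),P[v,u].round(0))
a=cv2.resize(f["frame"][175:265,140:290],None,fx=5,fy=5,interpolation=cv2.INTER_CUBIC)
s=load("side")["frame"]; b=cv2.resize(s[270:420,200:380],None,fx=4,fy=4,interpolation=cv2.INTER_CUBIC)
cv2.imwrite("pics/c1.png",a[:,:,::-1]);cv2.imwrite("pics/c2.png",b[:,:,::-1])
E
```

```text
side yellow [371, 152, 9, 8, 59] [375.4, 155.5] mean [301. -71. 351.] z [344. 351. 356.]
side yellow [216, 337, 52, 56, 1259] [241.3, 366.8] mean [457. 356.  82.] z [79. 81. 84.]
side blue [388, 180, 9, 9, 62] [391.5, 183.6] mean [246.  45. 352.] z [345. 352. 357.]
side blue [208, 354, 73, 68, 1140] [239.4, 394.5] mean [462. 372.  12.] z [10. 14. 17.]
side red [0, 82, 15, 7, 46] [7.3, 84.4] mean [2158. -770.  106.] z [ 99. 107. 111.]
side red [304, 276, 6, 5, 25] [306.6, 277.8] mean [423.  57.  65.] z [61. 65. 68.]
side red [302, 285, 10, 6, 27] [306.6, 287.9] mean [422.  62.  36.] z [33. 36. 42.]
side red [287, 288, 12, 9, 89] [292.9, 291.8] mean [423. 154. 105.] z [101. 106. 108.]
side red [286, 303, 17, 10, 78] [293.5, 309.0] mean [420. 162.  60.] z [56. 60. 66.]
side red [323, 325, 9, 7, 43] [327.1, 328.3] mean [330. 200.  65.] z [61. 65. 68.]
side red [322, 336, 11, 7, 36] [326.9, 339.4] mean [328. 205.  35.] z [32. 35. 37.]
top yellow [157, 183, 43, 40, 636] [179.2, 202.0] mean [466. 339.  81.] z [76. 80. 86.]
top yellow [324, 254, 9, 9, 69] [328.2, 257.9] mean [301. -78. 352.] z [345. 354. 358.]
top blue [194, 201, 16, 19, 82] [201.6, 209.8] mean [456. 289.  13.] z [ 8. 13. 19.]
top blue [273, 277, 10, 9, 62] [277.5, 281.0] mean [245.  37. 353.] z [347. 353. 358.]
top red [240, 213, 14, 14, 93] [244.9, 218.2] mean [423. 149.  97.] z [ 58. 105. 110.]
top red [226, 249, 6, 8, 31] [228.5, 251.7] mean [330. 196.  62.] z [34. 66. 70.]
table z 4.084995133180085 carousel [np.float64(1537.6853155764636), array([  5.27523943, 314.5082743 , 342.31316427])]
(302, 268) [278. -18. 320.]
(276, 256) [302.  42. 354.]
(301, 239) [343. -14. 354.]
(329, 258) [301. -80. 354.]
(308, 295) [215. -34. 351.]
(302, 201) [486.  -9.  45.]
(400, 225) [ 430. -306.    2.]
(459, 206) [ 485. -470.   54.]
```

View pics/c1.png

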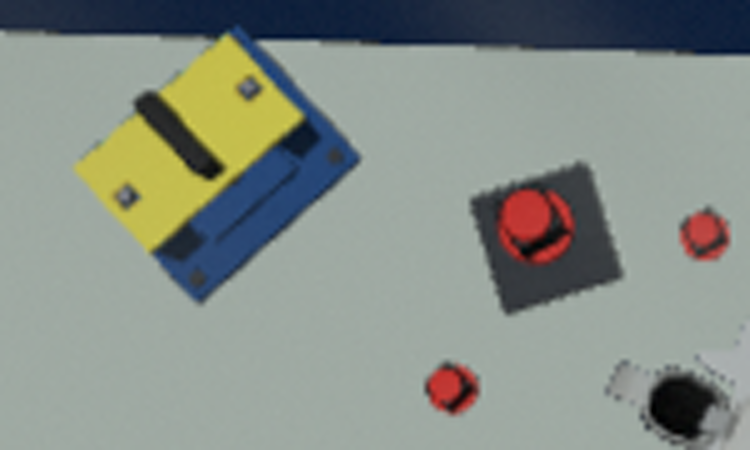

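View pics/c2.png

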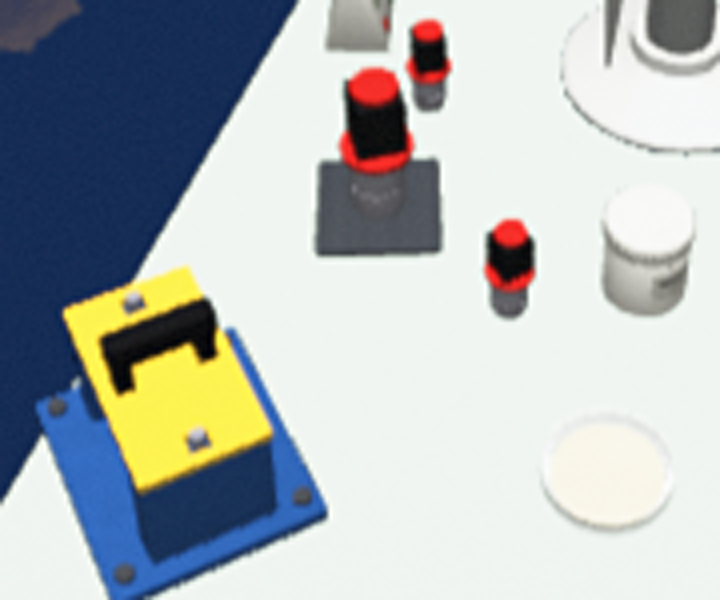

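The crops show the two steel pin tips on the cover at top pixels (189.5,192.5) and (164.8,213.8), and the handle bar between them. The coupler's red cap is at (245,218) on a dark square stand.

```bash
cat >> h.py <<'E'
def tri(fs,uvs):
    A=[];b=[]
    for f,uv in zip(fs,uvs):
        M=f["mtx"]@np.c_[f["R"],f["t"]]
        for i in(0,1):
            r=M[i]-uv[i]*M[2]; r=r/(np.linalg.norm(r[:3])); A.append(r[:3]);b.append(-r[3])
    X=np.linalg.lstsq(np.array(A),np.array(b),rcond=None); return X[0].round(1)
def proj(f,X):
    c=np.atleast_2d(X)@f["R"].T+f["t"]; q=c@f["mtx"].T; return (q[:,:2]/q[:,2:])
E
python3 - <<'E'
from h import *
S,T=load("side"),load("top")
def hs(f): 
    h=cv2.cvtColor(f["frame"],cv2.COLOR_RGB2HSV).astype(int); return h[...,0],h[...,1],h[...,2]
def gray(f,c,r=5):
    H,s,v=hs(f); u,w=c; a=np.s_[w-r:w+r+1,u-r:u+r+1]; wt=np.clip(150-s[a],0,None).astype(float); yy,xx=np.mgrid[w-r:w+r+1,u-r:u+r+1]
    return np.array([(wt*xx).sum(),(wt*yy).sum()])/wt.sum()
pt=[gray(T,(189,192),3),gray(T,(165,214),3)]; ps=[gray(S,(233,345),3),gray(S,(249,379),3)]
print("pins px",pt,ps)
for f,p,n in((T,pt,"top"),(S,ps,"side")): print(n,"pins@84",plane(f,p,84).round(1).tolist())
X=[tri((T,S),(pt[i],ps[i])) for i in(0,1)]; print("tri",X)
for f,p in((T,pt),(S,ps)):
    q=plane(f,p,84); d=q[0]-q[1]; print("len",np.linalg.norm(d),"yaw of line",np.degrees(np.arctan2(d[1],d[0])),"centre",q.mean(0).round(1))
# yellow hull rect
for f,n in((T,"top"),(S,"side")):
    H,s,v=hs(f); m=(abs(H-28)<6)&(s>150)&(v>90)
    for st,c,l in blobs(m,300):
        if st[0]<260 and st[1]>170:
            ys,xs=np.nonzero(l); q=plane(f,np.c_[xs,ys],79)[:,:2].astype(np.float32); print(n,"cover rect",cv2.minAreaRect(q))
# coupler cap
ct=cs=None
for f,n in((T,"top"),(S,"side")):
    H,s,v=hs(f); P=cloud(f); m=((H<5)|(H>174))&(s>150)&(v>70)
    for st,c,l in blobs(m,25):
        q=P[l]
        if 400<np.median(q[:,0])<450 and 120<np.median(q[:,1])<190: 
            ll=l&(P[...,2]>85) ; 
            if ll.sum()>20:
                ys,xs=np.nonzero(ll); c=np.array([xs.mean(),ys.mean()]); print(n,"cap",c,ll.sum(),plane(f,c,104).round(1), P[ll][:,2].max())
                if n=="top": ct=c
                else: cs=c
print("cap tri",tri((T,S),(ct,cs)))
# stand
for f,n in((T,"top"),(S,"side")):
    H,s,v=hs(f);P=cloud(f); m=(v<100)&(abs(P[...,0]-420)<70)&(abs(P[...,1]-150)<60)&(P[...,2]<18)
    b=max(blobs(m,50),key=lambda b:b[0][4]); ys,xs=np.nonzero(b[2]); print(n,"stand",cv2.minAreaRect(plane(f,np.c_[xs,ys],8)[:,:2].astype(np.float32)))
# tray: rim
P=cloud(T); m=(P[...,2]>30)&(P[...,2]<60)&(abs(P[...,0]-430)<110)&(abs(P[...,1]+306)<130)
for b in blobs(m,20):
    ys,xs=np.nonzero(b[2]); print("tray?",b[0],cv2.minAreaRect(plane(T,np.c_[xs,ys],40)[:,:2].astype(np.float32)))
E
```

```text
pins px [array([189.54362837, 192.14689266]), array([164.97212742, 213.92605233])] [array([232.80431373, 345.08392157]), array([248.88281764, 379.38512179])]
top pins@84 [[494.6, 311.2, 84.0], [429.8, 376.7, 84.0]]
side pins@84 [[494.5, 315.1, 84.0], [430.2, 380.8, 84.0]]
tri [array([495.8, 312.3,  80.2]), array([431.1, 378. ,  79.8])]
len 92.09564821522953 yaw of line -45.26902928561795 centre [462.2 343.9  84. ]
len 91.91069995432348 yaw of line -45.59746467830727 centre [462.4 347.9  84. ]
top cover rect ((462.7802734375, 344.3633117675781), (62.977760314941406, 111.75804138183594), 44.46946716308594)
top cover rect ((65.39852905273438, 550.97119140625), (53.630863189697266, 78.522216796875), 23.43042755126953)
side cover rect ((463.5633239746094, 346.30694580078125), (66.31988525390625, 119.47388458251953), 44.48206329345703)
top cap [244.91954023 217.65517241] 87 [[423.4 148.3 104. ]] 1537.6853155764636
side cap [293.05102041 291.62244898] 98 [[423.4 152.2 104. ]] 795.1957554769014
cap tri [424.3 148.8 100.6]
top stand ((423.1568603515625, 148.51992797851562), (73.4690933227539, 73.5877914428711), 19.54131317138672)
side stand ((422.6168518066406, 151.91786193847656), (68.30492401123047, 71.9684829711914), 20.873212814331055)
tray? [369, 198, 62, 53, 483] ((428.20391845703125, -298.3736572265625), (112.74738311767578, 157.95672607421875), 22.06654930114746)
```

Request:
arm_command(
  moves="3.9 -1.6 -1 0 0;3.9 -1.6 -1 0 0;3.9 -1.6 -1 0 0;3.9 -1.6 -1 0 0;3.9 -1.6 -1 0 0;3.9 -1.6 -1 0 0;3.9 -1.6 -1 0 0;3.9 -1.6 -1 0 0;3.9 -1.6 -1 0 0;3.9 -1.6 -1 0 0",
)

```text
time: 1.1
ee_pos: [559.8, -322.3, 322.7]
tool_rot: [0.98, 0.198, -0.0, -0.0]
ft_force: [0.5, -1.3, 0.1]
gripper_width: 1.003
grasp_force: 0.0
```

```bash
cat > go.py <<'E'
import sys,numpy as np
from plant import arm
from scipy.spatial.transform import Rotation as Ro
def show(targets,quiet=False):
    o=arm.observe(); R=Ro.from_quat(o["tool_rot"]).as_matrix(); p=o["ee_pos"]
    print("t",round(o["time"],2),"p",p.round(1),"yaw",np.degrees(np.arctan2(R[1,0],R[0,0])).round(1),"tilt",np.degrees(np.arccos(min(1,-R[2,2]))).round(2),"F",o["ft_force"].round(1),"w",round(o["gripper_width"]*88,1),"g",round(o["grasp_force"],1),"q",o["joint_pos"].round(2))
    q=p
    for t in targets: 
        d=R.T@(np.array(t)-q); print("->",t,"tool cm",(d/10).round(2),"len",np.linalg.norm(d).round(0)); q=np.array(t)
show([list(map(float,a.split(","))) for a in sys.argv[1:]])
E
python3 go.py 600,0,320 462,346,200
```

```text
t 1.1 p [ 559.8 -322.3  322.7] yaw 22.8 tilt 0.04 F [ 0.5 -1.3  0.1] w 88.3 g 0.0 q [ 0.51  0.36 -0.12  1.5   0.04  1.28 -0.78]
-> [600.0, 0.0, 320.0] tool cm [ 16.19 -28.16   0.28] len 325.0
-> [462.0, 346.0, 200.0] tool cm [  0.68 -37.24  12.02] len 391.0
```

Request:
arm_command(
  moves="2.3 -4 0 0 0.5;2.3 -4 0 0 0.5;2.3 -4 0 0 0.5;2.3 -4 0 0 0.5;2.3 -4 0 0 0.5;2.3 -4 0 0 0.5;2.3 -4 0 0 0.5;0 -4 0 0 0.5;0 -4 0 0 0.5;0.1 -4 1 0 0.5",
  force=40,
)

```text
time: 2.1
ee_pos: [553.2, 109.4, 313.3]
tool_rot: [0.98, 0.198, 0.001, 0.0]
ft_force: [0.9, 0.6, -0.0]
gripper_width: 0.503
grasp_force: 0.0
```

Request:
arm_command(
  moves="0.1 -4 1.5 0 0.5;0.1 -4 1.5 0 0.5;0.1 -4 1.5 0 0.5;0.1 -4 1.5 0 0.5;0.1 -4 1.5 0 0.5;0.1 -2 1.5 0 0.5;0 0 0 -0.13 0.5;0 0 0 -0.13 0.5;0 0 0 -0.12 0.5;0 0 0 0 0.5",
)

```text
time: 3.1
ee_pos: [473.5, 312.7, 222.2]
tool_rot: [0.925, 0.38, -0.001, 0.0]
ft_force: [-0.2, 0.7, 1.5]
gripper_width: 0.501
grasp_force: 0.0
```

```bash
python3 go.py 462.5,346,150; python3 - <<'E'
from plant import arm
import cv2,numpy as np
for n in("side","top"):
    f=arm.grab_frame(n); np.savez(f"{n}1.npz",**f)
a=cv2.resize(np.load("side1.npz")["frame"][230:430,160:360],None,fx=2.5,fy=2.5)
b=cv2.resize(np.load("top1.npz")["frame"][150:270,100:220],None,fx=4,fy=4)
c=np.zeros((500,790,3),np.uint8); c[:500,:420]=a[:,:420]; c[:480,420:790]=b[:,:370]
cv2.imwrite("pics/v1.png",c[:,:,::-1])
E
```

```text
t 3.1 p [473.5 312.7 222.2] yaw 44.6 tilt 0.06 F [-0.2  0.7  1.5] w 44.1 g 0.0 q [-0.28  0.35 -0.51  1.79  0.19  1.05 -1.66]
-> [462.5, 346.0, 150.0] tool cm [ 1.56 -3.14  7.22] len 80.0
```

View pics/v1.png

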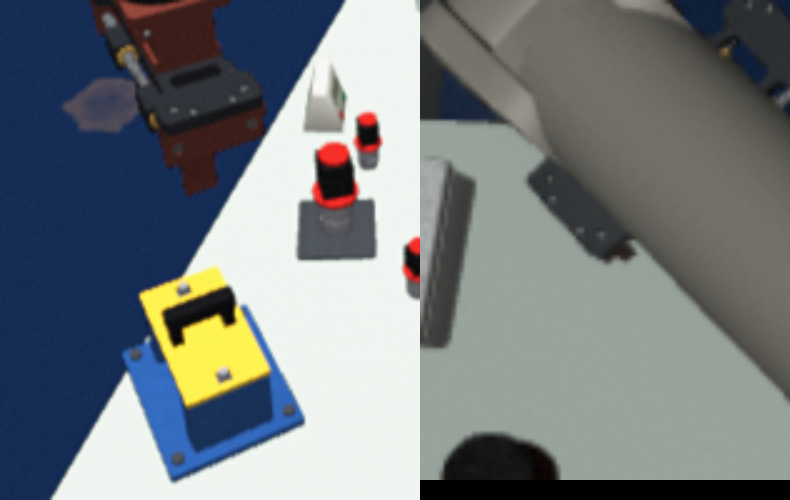

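The picture shows the fingers above and right of the housing at about side pixel (240,305). The cover and coupler have not moved, and the arm hides the housing from the top camera.

Request:
arm_command(
  moves="0.8 -1.6 0 0 0.5;0.8 -1.5 0 0 0.5;0 0 3 0 0.5;0 0 3 0 0.5;0 0 3 0 0.5;0 0 0 0 0.5;0 0 0 0 0.5",
)

```text
time: 3.9
ee_pos: [463.4, 346.3, 133.0]
tool_rot: [0.926, 0.379, -0.0, 0.0]
ft_force: [0.1, 0.2, 0.4]
gripper_width: 0.499
grasp_force: 0.0
```

```bash
python3 go.py 462.5,346,88; python3 - <<'E'
from plant import arm
import cv2,numpy as np
from h import *
f=arm.grab_frame("side"); np.savez("side2.npz",**f)
p=arm.observe()["ee_pos"]; print(proj(f,[p,p+[0,0,19],[462.5,346,104]]))
o=load("side",1); q=np.array([473.5,312.7,222.2]); print(proj(o,q))
a=cv2.resize(f["frame"][290:410,180:310],None,fx=5,fy=5,interpolation=cv2.INTER_CUBIC)
cv2.imwrite("pics/v2.png",a[:,:,::-1])
E
```

```text
t 3.9 p [463.4 346.3 133. ] yaw 44.5 tilt 0.04 F [0.1 0.2 0.4] w 43.9 g 0.0 q [-0.37  0.47 -0.49  1.85  0.27  0.9  -1.78]
-> [462.5, 346.0, 88.0] tool cm [-0.08 -0.04  4.5 ] len 45.0
[[237.37909066 343.96386243]
 [236.32688513 337.16919418]
 [239.88135917 354.1363971 ]]
[[235.70096217 296.63289142]]
```

View pics/v2.png

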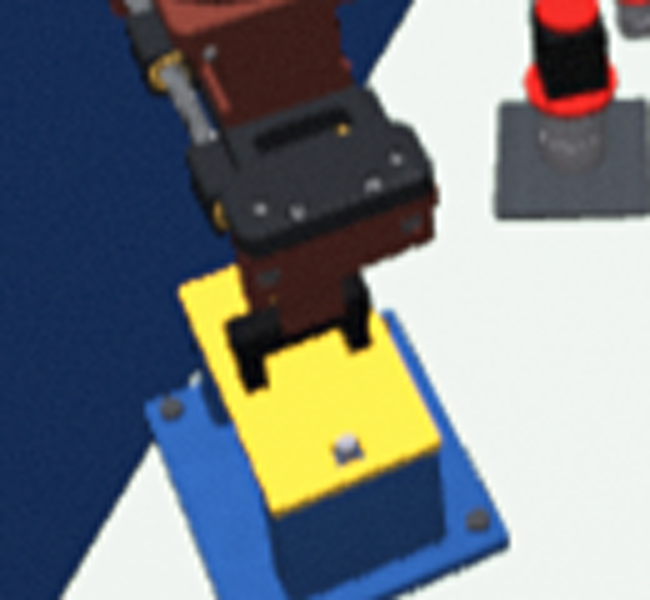

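The finger is over the middle of the handle, about crop (310,320), with yellow showing on both sides. I lower and grip.

Request:
arm_command(
  moves="0 0 2 0 0.5;0 0 1.5 0 0.5;0 0 1 0 0.5;0 0 0 0 0.8;0 0 0 0 1;0 0 0 0 1;0 0 0 0 1;0 0 0 0 1",
  force=30,
)

```text
time: 4.75
ee_pos: [463.8, 346.6, 88.3]
tool_rot: [0.925, 0.379, 0.001, -0.0]
ft_force: [0.2, -0.3, 2.0]
gripper_width: 0.16
grasp_force: 30.0
```

```bash
python3 go.py 463,346,200
```

```text
t 4.75 p [463.8 346.6  88.3] yaw 44.6 tilt 0.06 F [ 0.2 -0.3  2. ] w 14.1 g 30.0 q [-0.39  0.52 -0.47  1.88  0.32  0.81 -1.82]
-> [463.0, 346.0, 200.0] tool cm [-8.000e-02 -1.000e-02 -1.117e+01] len 112.0
```

Request:
arm_command(
  moves="0 0 -0.5 0 1;0 0 -1 0 1;0 0 -1.5 0 1;0 0 -2 0 1;0 0 -2.5 0 1;0 0 -2.5 0 1;0 0 -2 0 1;0 0 0 0 1",
)

```text
time: 5.55
ee_pos: [464.8, 347.8, 211.8]
tool_rot: [0.925, 0.379, 0.003, -0.001]
ft_force: [-0.3, -0.1, -1.0]
gripper_width: 0.156
grasp_force: 30.0
```

```bash
python3 go.py 560,100,200 560,-100,200 428,-297,150; python3 - <<'E'
from plant import arm
import cv2,numpy as np
f=arm.grab_frame("side"); np.savez("side3.npz",**f)
a=cv2.resize(f["frame"][240:440,160:340],None,fx=3,fy=3,interpolation=cv2.INTER_CUBIC)
cv2.imwrite("pics/v3.png",a[:,:,::-1])
E
```

```text
t 5.55 p [464.8 347.8 211.8] yaw 44.6 tilt 0.39 F [-0.3 -0.1 -1. ] w 13.8 g 30.0 q [-0.34  0.38 -0.52  1.78  0.21  1.04 -1.73]
-> [560.0, 100.0, 200.0] tool cm [-10.62  24.34   1.13] len 266.0
-> [560.0, -100.0, 200.0] tool cm [-14.03  14.25  -0.08] len 200.0
-> [428.0, -297.0, 150.0] tool cm [-23.26   4.77   4.85] len 242.0
```

View pics/v3.png

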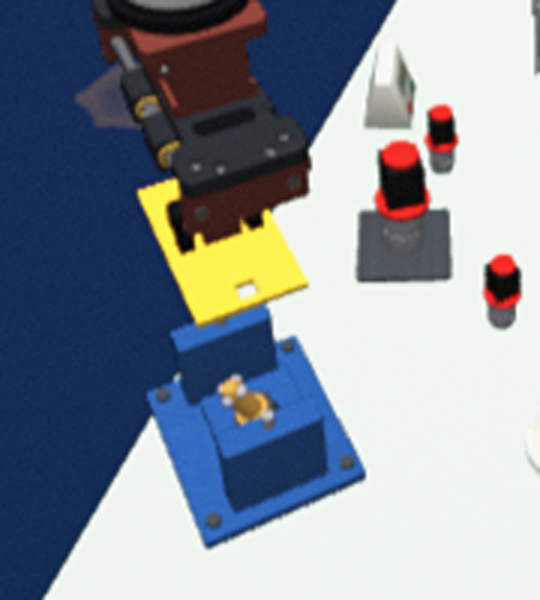

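The cover hangs level from the gripper. The nipple is exposed at crop (232,387), leaning left in the picture, which is away from the robot. Next the tray.

Request:
arm_command(
  moves="-1.5 3.5 0 0 1;-1.5 3.5 0 0 1;-1.5 3.5 0 0 1;-1.5 3.5 0 0 1;-1.5 3.5 0 0 1;-1.5 3.5 0 0 1;-1.5 3.5 0 0 1;-2.8 2.8 0 0 1;-2.8 2.8 0 0 1;-2.8 2.8 0 0 1",
)

```text
time: 6.6
ee_pos: [558.6, -22.4, 206.4]
tool_rot: [0.925, 0.379, -0.001, -0.0]
ft_force: [0.3, -0.7, 0.1]
gripper_width: 0.156
grasp_force: 30.0
```

Request:
arm_command(
  moves="-2.8 2.8 0 0 1;-2.8 2.8 0 0 1;-2.8 2.8 0 0 1;-3.5 1 0 0 1;-3.5 1 0 0 1;-3.5 1 0 0 1;0 0 0 0.13 1;0 0 0 0.13 1;0 0 0 0.13 1;0 0 0 0 1",
)

```text
time: 7.6
ee_pos: [504.2, -234.4, 206.5]
tool_rot: [0.981, 0.192, -0.001, -0.0]
ft_force: [-0.4, 0.1, -1.1]
gripper_width: 0.157
grasp_force: 30.0
```

```bash
python3 go.py 428,-297,200 428,-297,100
```

```text
t 7.6 p [ 504.2 -234.4  206.5] yaw 22.2 tilt 0.12 F [-0.4  0.1 -1.1] w 13.8 g 30.0 q [ 0.51  0.31 -0.22  1.85  0.08  0.99 -0.94]
-> [428.0, -297.0, 200.0] tool cm [-9.41  2.93  0.67] len 99.0
-> [428.0, -297.0, 100.0] tool cm [ 0.02  0.01 10.  ] len 100.0
```

Request:
arm_command(
  moves="-3.1 1 0 0 1;-3.1 1 0 0 1;-3.1 1 0 0 1;0 0 4 0 1;0 0 4 0 1;0 0 3 0 1;0 0 0 0 1;0 0 0 0 1",
)

```text
time: 8.4
ee_pos: [430.1, -297.3, 97.6]
tool_rot: [0.981, 0.194, -0.0, -0.001]
ft_force: [0.8, 0.1, -1.5]
gripper_width: 0.158
grasp_force: 30.0
```

```bash
python3 go.py 429,-296,70 429,-296,20; python3 - <<'E'
from plant import arm
import cv2,numpy as np
t=arm.grab_frame("top");f=arm.grab_frame("side"); np.savez("side4.npz",**f)
a=cv2.resize(f["frame"][130:260,290:480],None,fx=3,fy=3,interpolation=cv2.INTER_CUBIC)
b=cv2.resize(t["frame"][170:270,340:450],None,fx=2,fy=2)
c=np.zeros((390,790,3),np.uint8);c[:,:570]=a;c[:200,570:790]=b
cv2.imwrite("pics/v4.png",c[:,:,::-1])
E
```

```text
t 8.4 p [ 430.1 -297.3   97.6] yaw 22.3 tilt 0.08 F [ 0.8  0.1 -1.5] w 13.9 g 30.0 q [ 0.63  0.4  -0.18  2.02  0.1   0.74 -0.79]
-> [429.0, -296.0, 70.0] tool cm [-0.05 -0.16  2.76] len 28.0
-> [429.0, -296.0, 20.0] tool cm [0.   0.01 5.  ] len 50.0
```

View pics/v4.png

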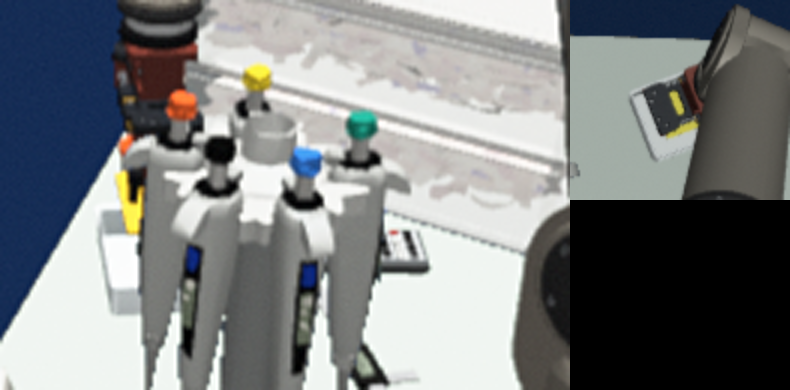

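The tray lies under the gripper in the top view, with yellow inside the rim. The carousel hides most of it from the side. I lower the cover.

Request:
arm_command(
  moves="0 -0.1 2 0 1;0 0 2 0 1;0 0 2 0 1;0 0 1 0 1;0 0 0.5 0 1;0 0 0.2 0 1;0 0 0.2 0 1;0 0 0 0 1",
)

```text
time: 9.3
ee_pos: [430.2, -296.9, 19.2]
tool_rot: [0.981, 0.193, 0.0, 0.0]
ft_force: [0.2, -0.5, -2.1]
gripper_width: 0.161
grasp_force: 30.0
```

```bash
python3 go.py 429,-296,17
```

```text
t 9.3 p [ 430.2 -296.9   19.2] yaw 22.2 tilt 0.06 F [ 0.2 -0.5 -2.1] w 14.2 g 30.0 q [ 0.61  0.53 -0.15  2.06  0.14  0.57 -0.83]
-> [429.0, -296.0, 17.0] tool cm [-0.08 -0.13  0.22] len 3.0
```

Down the last 2 mm, open partway (0.5) and retreat.

Request:
arm_command(
  moves="0 0 0.1 0 1;0 0 0.1 0 1;0 0 0 0 0.5;0 0 0 0 0.5;0 0 0 0 0.5;0 0 -1 0 0.5;0 0 -3 0 0.5;0 0 -4 0 0.5;0 0 -5 0 0.5;0 0 -5 0 0.5",
)

```text
time: 10.3
ee_pos: [429.3, -296.2, 199.0]
tool_rot: [0.981, 0.193, -0.0, -0.0]
ft_force: [0.8, 0.6, 0.2]
gripper_width: 0.503
grasp_force: 0.0
```

```bash
python3 go.py 560,-120,210 560,100,210 423.5,151,180
```

```text
t 10.3 p [ 429.3 -296.2  199. ] yaw 22.2 tilt 0.02 F [0.8 0.6 0.2] w 44.2 g 0.0 q [ 0.65  0.26 -0.19  1.93  0.06  0.95 -0.76]
-> [560.0, -120.0, 210.0] tool cm [ 18.76 -11.37  -1.09] len 220.0
-> [560.0, 100.0, 210.0] tool cm [ 8.320e+00 -2.037e+01  1.000e-02] len 220.0
-> [423.5, 151.0, 180.0] tool cm [-10.71  -9.88   3.  ] len 149.0
```

Request:
arm_command(
  moves="3.8 -2.3 0 0 0.5;3.8 -2.3 0 0 0.5;3.8 -2.3 0 0 0.5;3.8 -2.3 0 0 0.5;3.8 -2.3 0 0 0.5;1.7 -4 0 0 0.5;1.7 -4 0 0 0.5;1.7 -4 0 0 0.5;1.7 -4 0 0 0.5;1.7 -4 0 0 0.5",
)

```text
time: 11.3
ee_pos: [565.0, 100.6, 197.5]
tool_rot: [0.981, 0.193, 0.0, 0.0]
ft_force: [1.2, -0.7, -0.4]
gripper_width: 0.5
grasp_force: 0.0
```

```bash
python3 go.py 423.5,151,180 ; python3 - <<'E'
from plant import arm
from h import *
f=arm.grab_frame("top"); np.savez("top5.npz",**f)
g=arm.grab_frame("side"); np.savez("side5.npz",**g)
h=cv2.cvtColor(f["frame"],cv2.COLOR_RGB2HSV).astype(int)
m=(abs(h[...,0]-28)<6)&(h[...,1]>150)&(h[...,2]>90); m[:,:360]=0; m[300:]=0
for st,c,l in blobs(m,50):
    ys,xs=np.nonzero(l); q=plane(f,np.c_[xs,ys],8)[:,:2].astype(np.float32); print(st,cv2.minAreaRect(q),"depth z",np.percentile(cloud(f)[l][:,2],[5,50,95]))
m=(abs(h[...,0]-20)<8)&(h[...,1]>90)&(h[...,2]>60)
# nipple brass in both
for n,F,box in(("top",f,(160,185,210,240)),("side",g,(215,345,270,420))):
    h=cv2.cvtColor(F["frame"],cv2.COLOR_RGB2HSV).astype(int); m=(abs(h[...,0]-18)<9)&(h[...,1]>90)&(h[...,2]>60)
    M=np.zeros_like(m); x0,y0,x1,y1=box; M[y0:y1,x0:x1]=m[y0:y1,x0:x1]
    for st,c,l in blobs(M,4): print(n,"brass",st,c)
    e=np.array([.707,.707,0])
    for s in(1,-1): print(n,"exp tip/root lean",s,proj(F,np.array([[463.8,346.6,0]])+[s*12*.712,s*12*.702,66]).round(1),proj(F,np.array([[463.8,346.6,31.6]])+[-s*1.7*.712,-s*1.7*.7,0]).round(1))
E
```

```text
t 11.3 p [565.  100.6 197.5] yaw 22.2 tilt 0.04 F [ 1.2 -0.7 -0.4] w 44.0 g 0.0 q [ 0.    0.36 -0.36  1.81  0.15  1.   -1.6 ]
-> [423.5, 151.0, 180.0] tool cm [-11.2  -10.02   1.74] len 151.0
[377, 210, 42, 31, 604] ((428.8736877441406, -297.59942626953125), (61.32764434814453, 112.5263671875), 22.17498779296875) depth z [ 3.68854569  9.54589417 15.606207  ]
top brass [175, 200, 10, 10, 53] [180.0, 205.0]
top exp tip/root lean 1 [[175.2 200.5]] [[181.2 205.9]]
top exp tip/root lean -1 [[180.7 206.5]] [[180.5 205.1]]
side brass [234, 366, 15, 15, 110] [241.2, 373.5]
side exp tip/root lean 1 [[235.2 369.1]] [[243.5 377.2]]
side exp tip/root lean -1 [[246.8 364.4]] [[241.9 377.9]]
```

The cover lies flat in the tray at the right yaw and size, and the nipple leans towards world (+x,+y). Now the coupler.

Request:
arm_command(
  moves="-3 -2.5 0 0 0.5;-3 -2.5 0 0 0.5;-3 -2.5 0 0 0.5;-2.2 -2.5 0 0 0.5;0 0 2 0.035 0.5;0 0 0 0 0.4;0 0 0 0 0.4",
)

```text
time: 12.1
ee_pos: [424.2, 148.6, 177.1]
tool_rot: [0.984, 0.175, -0.0, 0.0]
ft_force: [-0.2, -0.4, 0.1]
gripper_width: 0.597
grasp_force: 0.0
```

```bash
python3 go.py 423.5,150.3,130 423.5,150.3,62; python3 - <<'E'
from plant import arm
from h import *
g=arm.grab_frame("side"); np.savez("side6.npz",**g)
print(proj(g,arm.observe()["ee_pos"]))
a=cv2.resize(g["frame"][230:350,230:360],None,fx=4,fy=4,interpolation=cv2.INTER_CUBIC)
cv2.imwrite("pics/v5.png",a[:,:,::-1])
E
```

```text
t 12.1 p [424.2 148.6 177.1] yaw 20.2 tilt 0.02 F [-0.2 -0.4  0.1] w 52.5 g 0.0 q [-0.08  0.19 -0.44  2.1   0.11  0.87 -1.8 ]
-> [423.5, 150.3, 130.0] tool cm [-0.   -0.19  4.71] len 47.0
-> [423.5, 150.3, 62.0] tool cm [ 0.  -0.   6.8] len 68.0
[[292.08349382 265.34846128]]
```

View pics/v5.png

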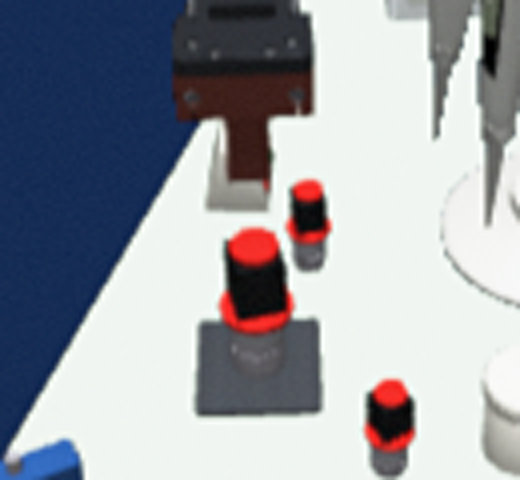

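The fingers are straight above the coupler: finger at crop (248,150), red cap at (252,245). I descend and close gently.

Request:
arm_command(
  moves="0 -0.2 4 0 0.4;0 0 3 0 0.4;0 0 2.5 0 0.4;0 0 1.5 0 0.4;0 0 0.5 0 0.4;0 0 0 0 0.6;0 0 0 0 0.8;0 0 0 0 0.8;0 0 0 0 0.8;0 0 0 0 0.8",
  force=12,
)

```text
time: 13.15
ee_pos: [424.3, 151.2, 62.6]
tool_rot: [0.985, 0.175, 0.001, 0.0]
ft_force: [2.2, -0.5, 6.0]
gripper_width: 0.349
grasp_force: 11.7
```

```bash
python3 go.py 423.5,150.3,62
```

```text
t 13.15 p [424.3 151.2  62.6] yaw 20.2 tilt 0.14 F [ 2.2 -0.5  6. ] w 30.7 g 11.7 q [-0.15  0.38 -0.39  2.19  0.25  0.61 -1.94]
-> [423.5, 150.3, 62.0] tool cm [-0.1   0.05  0.06] len 1.0
```

Request:
arm_command(
  moves="0 0 -0.2 0 0.8;0 0 -0.3 0 0.8;0 0 -0.2 0 0.8;0 0 0 0 0.8",
)

```text
time: 13.55
ee_pos: [423.1, 150.9, 68.8]
tool_rot: [0.984, 0.175, 0.0, 0.0]
ft_force: [1.7, -1.2, -1.1]
gripper_width: 0.34
grasp_force: 12.0
```

```bash
python3 go.py
```

```text
t 13.55 p [423.1 150.9  68.8] yaw 20.2 tilt 0.01 F [ 1.7 -1.2 -1.1] w 29.9 g 12.0 q [-0.14  0.37 -0.4   2.19  0.24  0.62 -1.93]
```

Request:
arm_command(
  moves="0.35 0 0 0 0.8;0.35 0 0 0 0.8;0.35 0 0.05 0 0.8;0.35 0 0.05 0 0.8;0.35 0 0.1 0 0.8;0.35 0 0.1 0 0.8;0.35 0 0.1 0 0.8;0.35 0 0.1 0 0.8;0 0 0 0 0.8",
  force=8,
)

```text
time: 14.45
ee_pos: [450.1, 160.9, 63.6]
tool_rot: [0.984, 0.175, 0.0, -0.0]
ft_force: [-1.5, -1.8, -2.8]
gripper_width: 0.342
grasp_force: 8.0
```

```bash
python3 go.py; python3 - <<'E'
from plant import arm
from h import *
g=arm.grab_frame("side"); np.savez("side7.npz",**g)
a=cv2.resize(g["frame"][250:350,240:350],None,fx=5,fy=5,interpolation=cv2.INTER_CUBIC)
cv2.imwrite("pics/v6.png",a[:,:,::-1])
E
```

```text
t 14.45 p [450.1 160.9  63.6] yaw 20.2 tilt 0.04 F [-1.5 -1.8 -2.8] w 30.1 g 8.0 q [-0.15  0.42 -0.38  2.13  0.25  0.64 -1.93]
```

View pics/v6.png

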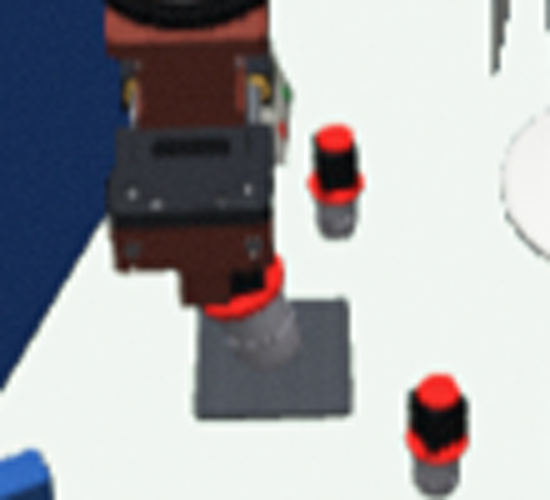

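The coupler has pivoted about 22° in the grip: flange at crop (240,295), mouth still on the peg at (275,360). I grip firmly and pull it off along its axis.

Request:
arm_command(
  moves="0 0 0 0 1;0 0 0 0 1;0 0 0 0 1;0.1 0 -0.5 0 1;0.2 0 -1 0 1;0.4 0 -2 0 1;0 0 -3 0 1;0 0 -3 0 1;0 0 -2 0 1;0 0 0 0 1",
  force=50,
)

```text
time: 15.5
ee_pos: [458.0, 164.5, 182.1]
tool_rot: [0.984, 0.176, 0.003, -0.001]
ft_force: [-0.6, 0.1, -2.7]
gripper_width: 0.335
grasp_force: 50.0
```

```bash
python3 go.py; python3 - <<'E'
from plant import arm
from h import *
g=arm.grab_frame("side"); np.savez("side8.npz",**g)
p=arm.observe()["ee_pos"]; print(p)
P=cloud(g); h=cv2.cvtColor(g["frame"],cv2.COLOR_RGB2HSV).astype(int)
m=((h[...,0]<6)|(h[...,0]>172))&(h[...,1]>170)&(h[...,2]>120)
for st,c,l in blobs(m,10):
    q=P[l]; print(st,c,q.mean(0).round(0)) if abs(np.median(q[:,0])-460)<80 and abs(np.median(q[:,1])-165)<60 else 0
# expected: grasp axis point s=73; tilt th in tool-x plane
yaw=np.radians(20.2); x=np.array([np.cos(yaw),np.sin(yaw),0]); gp=p+[0,0,18.7]
for th in (0.34,0.38,0.42):
    a=np.sin(th)*x+np.array([0,0,np.cos(th)]); print(th,"mouth",(gp-73*a).round(0),proj(g,[gp-73*a,gp-23*a,gp+23*a]).round(1).tolist())
# points of the nose: grey below flange
w=(h[...,1]<70)&(h[...,2]<170)
M=w&(np.abs(P[...,0]-435)<60)&(np.abs(P[...,1]-155)<60)&(P[...,2]>85)&(P[...,2]<p[2]+5)
for st,c,l in blobs(M,30):
    q=P[l]; print("nose",st,c,q.mean(0).round(0)); ys,xs=np.nonzero(l); print("pix axis",cv2.fitLine(np.c_[xs,ys].astype(np.float32),cv2.DIST_L2,0,.01,.01).ravel())
E
```

```text
t 15.5 p [458.  164.5 182.1] yaw 20.2 tilt 0.4 F [-0.6  0.1 -2.7] w 29.5 g 50.0 q [-0.09  0.24 -0.44  2.02  0.13  0.9  -1.82]
[456.96184534 163.78122161 180.21865613]
[274, 261, 17, 13, 76] [283.9, 268.7] [435. 170. 182.]
0.34 mouth [434. 155. 130.] [[287.6, 282.9], [279.0, 266.7], [270.6, 250.9]]
0.38 mouth [432. 154. 131.] [[288.8, 282.5], [279.4, 266.6], [270.2, 251.1]]
0.42 mouth [429. 154. 132.] [[290.1, 282.1], [279.8, 266.4], [269.8, 251.2]]
nose [277, 269, 18, 18, 192] [286.8, 278.4] [431. 167. 154.]
pix axis [  0.91770303  -0.3972671  286.79166    278.42188   ]
```

```bash
python3 go.py 499.8,382.2,165 499.8,382.2,148; cat > tilt.py <<'E'
from h import *
def edges(g,p,yaw,show=True):
    """nose silhouette direction in the side image -> tilt; nose rows' mid points"""
    x=np.array([np.cos(yaw),np.sin(yaw),0]); gp=p+[0,0,18.7]
    res=[]
    F=cv2.GaussianBlur(g["frame"],(3,3),0).astype(float)
    a=np.sin(.38)*x+[0,0,np.cos(.38)]
    mid=[]
    for s in np.arange(6,40,3.):
        c,c2=proj(g,[gp-(73.3-s)*a,gp-(73.3-s-1)*a]); d=(c2-c)/np.linalg.norm(c2-c); n=np.array([-d[1],d[0]])
        t=np.arange(-15,15.1,.25); q=c+t[:,None]*n
        I=np.stack([cv2.remap(F[...,k].astype(np.float32),q[:,:1].astype(np.float32),q[:,1:].astype(np.float32),1).ravel() for k in range(3)],1)
        mid.append((s,c,n,t,I))
    return mid
E
python3 - <<'E'
from tilt import *
g=load("side",8); p=np.array([457.0,163.8,180.2])
for s,c,n,t,I in edges(g,p,np.radians(20.2)):
    print(s,c.round(1),n.round(2)," ".join(str(int(v)) for v in I.mean(1)[::4]))
E
```

```text
t 15.55 p [457.  163.8 180.2] yaw 20.2 tilt 0.22 F [ 0.  -0.1 -2.9] w 29.4 g 50.0 q [-0.09  0.25 -0.44  2.02  0.13  0.9  -1.82]
-> [499.8, 382.2, 165.0] tool cm [ 11.56 -19.02   1.57] len 223.0
-> [499.8, 382.2, 148.0] tool cm [-0.01 -0.    1.7 ] len 17.0
6.0 [287.8 280.7] [ 0.86 -0.51] 242 242 242 242 242 242 240 219 165 110 86 85 90 95 99 102 106 114 120 119 115 112 121 128 122 128 163 215 240 242 242
9.0 [287.2 279.8] [ 0.86 -0.51] 242 242 242 242 242 242 238 211 152 95 83 87 94 98 102 104 109 119 127 127 123 119 123 134 130 120 142 184 221 239 242
12.0 [286.7 278.9] [ 0.86 -0.51] 242 242 242 242 242 242 240 212 148 98 85 92 97 99 102 105 109 116 122 124 123 120 127 140 143 135 132 153 196 224 239
15.0 [286.1 277.9] [ 0.86 -0.51] 242 242 242 242 242 242 239 214 153 96 84 90 94 96 99 103 107 111 115 116 116 117 127 145 153 147 138 142 161 196 230
18.0 [285.5 277. ] [ 0.86 -0.51] 242 242 242 242 242 242 241 219 164 109 84 84 89 93 98 102 106 109 112 113 113 114 124 141 151 146 139 132 133 156 195
21.0 [285. 276.] [ 0.86 -0.51] 242 242 242 242 242 242 241 227 176 116 87 83 87 92 97 1
[... 239 characters left out ...]
6 -0.51] 242 242 242 242 242 242 242 232 187 125 89 80 82 86 88 91 95 99 100 101 103 107 111 130 147 142 120 111 119 120 150
30.0 [283.3 273.2] [ 0.86 -0.51] 243 242 242 242 242 242 242 231 192 129 84 74 75 76 79 80 85 87 88 87 89 91 97 113 144 147 123 107 109 121 152
33.0 [282.7 272.2] [ 0.86 -0.51] 233 238 241 242 242 242 243 236 195 133 84 70 73 78 81 86 89 92 90 87 84 86 88 99 123 138 129 108 102 112 147
36.0 [282.1 271.2] [ 0.86 -0.51] 180 209 229 238 242 243 242 232 193 128 85 80 86 93 98 101 101 101 94 85 79 83 91 95 106 120 124 119 108 104 133
39.0 [281.6 270.3] [ 0.86 -0.51] 100 136 172 209 234 241 237 212 165 116 91 91 96 98 98 93 88 81 71 55 51 61 81 98 105 110 124 134 125 112 129
```

Request:
arm_command(
  moves="1.2 -2 0 0 1;1.8 -3 0 0 1;1.8 -3 0 0 1;1.8 -3 0 0 1;1.8 -3 0 0 1;1.8 -3 0 0 1;1.3 -2 0 0 1;0 0 0 -0.14 1;0 0 0 -0.14 1;0 0 0 -0.14 1",
)

```text
time: 16.55
ee_pos: [497.3, 381.0, 176.4]
tool_rot: [0.925, 0.38, -0.002, 0.0]
ft_force: [-0.2, 0.4, -3.5]
gripper_width: 0.337
grasp_force: 50.0
```

Request:
arm_command(
  moves="0 0 0.8 0 1;0 0 0.7 0 1;0 0 0 0 1",
)

```text
time: 16.85
ee_pos: [497.3, 380.1, 161.3]
tool_rot: [0.927, 0.376, -0.002, 0.001]
ft_force: [0.0, 0.4, -3.2]
gripper_width: 0.34
grasp_force: 50.0
```

```bash
python3 go.py 499.8,382.2,148; python3 - <<'E'
from plant import arm
from tilt import *
g=arm.grab_frame("side"); np.savez("side9.npz",**g)
t=arm.grab_frame("top"); np.savez("top9.npz",**t)
o=arm.observe(); p=o["ee_pos"]; np.save("p9.npy",p); print(p)
a=np.array([.264,.260,.929]); T=np.array([471.2,354.,66])
print("tip px",proj(g,[T,T-6*a,T-20*a]).round(1).tolist())
for s,c,n,t,I in edges(g,p,np.radians(44.4)):
    if s in(9,15,21,27,33): print(s,c.round(1),n.round(2)," ".join("%d/%d/%d"%tuple(v) for v in I[8::6]))
h=cv2.cvtColor(g["frame"],cv2.COLOR_RGB2HSV).astype(int); m=(abs(h[...,0]-18)<9)&(h[...,1]>90)&(h[...,2]>60); M=np.zeros_like(m);M[345:420,215:270]=m[345:420,215:270]
for st,c,l in blobs(M,4): print("brass",st,c)
E
```

```text
t 16.85 p [497.3 380.1 161.3] yaw 44.1 tilt 0.22 F [ 0.   0.4 -3.2] w 29.9 g 50.0 q [-0.36  0.52 -0.54  1.7   0.3   1.01 -1.8 ]
-> [499.8, 382.2, 148.0] tool cm [0.33 0.03 1.32] len 14.0
[497.91071651 380.94341462 162.90034801]
tip px [[236.0, 368.8], [237.4, 370.2], [240.5, 373.2]]
9.0 [225.7 353.1] [ 0.71 -0.71] 21/44/84 20/43/81 21/42/77 39/55/82 81/84/95 93/92/98 85/83/88 83/83/87 87/87/90 92/91/95 95/94/98 98/97/101 100/99/103 101/100/104 100/99/103 104/103/108 116/119/130 122/138/170 141/167/205
15.0 [224.2 351.6] [ 0.71 -0.71] 20/44/84 20/43/83 20/41/78 37/52/79 72/76/87 83/82/87 81/81/84 83/81/84 89/79/82 94/78/82 99/81/83 103/82/86 106/85/88 104/91/94 101/94/97 107/104/110 156/157/166 208/212/217 232/238/236
21.0 [222.7 350.1] [ 0.71 -0.71] 20/44/84 21/44/84 21/44/84 29/47/82 58/63/76 81/69/71 96/59/61 117/51/51 142/41/40 163/36/34 176/37/35 189/40/37 189/40/37 178/42/40 162/46/44 139/56/58 111/76/85 116/114/127 145/153/158
27.0 [221.2 348.6] [ 0.71 -0.71] 20/44/84 21/44/85 20/43/84 29/41/78 75/38/54 142/36/36 184/34/31 200/36/32 215/39/35 234/42/38 238/43/38 236/42/38 221/39/35 200/35/31 182/32/28 190/34/31 151/31/28 80/28/35 49/32/46
33.0 [219.6 347. ] [ 0.71 -0.71] 20/44/84 20/43/84 29/41/79 75/34/59 144/30/34 162/32/27 129/31/26 94/31/26 96/31/27 117/27/25 102/22/20 86/20/19 62/19/18 52/20/19 55/24/22 72/28/25 74/29/25 62/29/26 60/29/26
brass [234, 366, 15, 15, 110] [241.2, 373.5]
```

```bash
python3 go.py 494.3,376.7,124.7 490,372.6,109.8
```

```text
t 16.95 p [497.9 380.9 162.9] yaw 44.2 tilt 0.07 F [ 0.9  0.8 -2.4] w 29.8 g 50.0 q [-0.36  0.51 -0.54  1.7   0.3   1.01 -1.8 ]
-> [494.3, 376.7, 124.7] tool cm [-0.55  0.05  3.82] len 39.0
-> [490.0, 372.6, 109.8] tool cm [-0.59 -0.01  1.49] len 16.0
```

Request:
arm_command(
  moves="-0.2 0 1.3 -0.01 1;-0.2 0 1.3 0 1;-0.2 0 1.2 0 1;0 0 0 0 1;0 0 0 0 1",
)

```text
time: 17.45
ee_pos: [493.7, 376.8, 125.1]
tool_rot: [0.924, 0.381, -0.0, 0.0]
ft_force: [-0.2, -0.6, -1.5]
gripper_width: 0.336
grasp_force: 50.0
```

```bash
python3 go.py 490,372.6,109.8;  python3 - <<'E'
from plant import arm
from tilt import *
g=arm.grab_frame("side"); np.savez("side10.npz",**g)
p=np.mean([arm.observe()["ee_pos"]],0); print(p)
for s,c,n,t,I in edges(g,p,np.radians(44.6)):
    if s in(3,6,9,12,15,18): 
        v=I.mean(1); print(s,c.round(1)," ".join(str(int(k)) for k in v[::4]))
h=cv2.cvtColor(g["frame"],cv2.COLOR_RGB2HSV).astype(int); m=(abs(h[...,0]-18)<9)&(h[...,1]>90)&(h[...,2]>60); M=np.zeros_like(m);M[345:420,215:270]=m[345:420,215:270]
for st,c,l in blobs(M,4): print("brass",st,c)
E
```

```text
t 17.45 p [493.7 376.8 125.1] yaw 44.8 tilt 0.05 F [-0.2 -0.6 -1.5] w 29.5 g 50.0 q [-0.36  0.55 -0.53  1.75  0.33  0.94 -1.82]
-> [490.0, 372.6, 109.8] tool cm [-0.56  0.04  1.53] len 16.0
[494.09098498 377.19719835 125.73899176]
6.0 [231.4 365.3] 113 108 94 71 57 53 56 64 76 84 90 91 89 89 90 90 92 95 97 99 100 101 105 108 95 76 59 54 53 53 53
9.0 [230.7 364.6] 113 110 95 73 57 53 55 65 79 87 89 88 85 85 87 89 92 94 96 97 98 98 101 102 98 81 64 55 53 53 54
12.0 [230.  363.9] 114 112 101 80 62 53 55 65 80 87 86 84 83 84 86 88 90 91 93 94 95 96 96 98 95 84 67 57 54 54 53
15.0 [229.3 363.2] 116 115 108 90 69 55 53 62 75 82 81 80 81 81 82 82 82 83 83 85 87 88 90 92 91 82 67 56 53 52 50
18.0 [228.5 362.5] 116 117 113 101 77 60 53 58 70 76 77 76 75 74 74 75 74 73 76 79 79 80 82 84 85 77 65 53 49 47 45
brass [237, 371, 13, 10, 87] [242.9, 374.9]
```

Request:
arm_command(
  moves="0.15 0 0 0 1;-0.1 0 0.3 0 1;-0.1 0 0.3 0 1;-0.1 0 0.2 0 1;-0.1 0 0.2 0 1;-0.1 0 0.2 0 1;0 0 0 0 1",
)

```text
time: 18.2
ee_pos: [491.8, 374.9, 114.2]
tool_rot: [0.924, 0.381, 0.001, -0.0]
ft_force: [0.1, 0.0, 1.2]
gripper_width: 0.339
grasp_force: 50.0
```

```bash
python3 go.py 491,373.6,109.8
```

```text
t 18.2 p [491.8 374.9 114.2] yaw 44.9 tilt 0.06 F [0.1 0.  1.2] w 29.8 g 50.0 q [-0.37  0.56 -0.52  1.76  0.34  0.91 -1.82]
-> [491.0, 373.6, 109.8] tool cm [-0.15  0.04  0.44] len 5.0
```

Request:
arm_command(
  moves="-0.05 0 0.15 0 1;-0.05 0 0.15 0 1;0 0 0 0 1",
)

```text
time: 18.5
ee_pos: [491.3, 374.5, 111.5]
tool_rot: [0.924, 0.381, 0.001, -0.0]
ft_force: [-1.0, 0.5, 6.3]
gripper_width: 0.338
grasp_force: 50.0
```

```bash
python3 go.py 491,373.6,109.8; python3 - <<'E'
from plant import arm
from tilt import *
g=arm.grab_frame("side"); np.savez("side11.npz",**g)
o=arm.observe();p=o["ee_pos"]; print(p,o["ft_force"].round(1),o["ft_torque"].round(2))
for s,c,n,t,I in edges(g,p,np.radians(44.8)):
    if s in(6,12,18): 
        v=I.mean(1); print(s,c.round(1)," ".join(str(int(k)) for k in v[::4]))
h=cv2.cvtColor(g["frame"],cv2.COLOR_RGB2HSV).astype(int); m=(abs(h[...,0]-18)<9)&(h[...,1]>90)&(h[...,2]>60); M=np.zeros_like(m);M[345:420,215:270]=m[345:420,215:270]
for st,c,l in blobs(M,4): print("brass",st,c)
E
```

```text
t 18.5 p [491.3 374.5 111.5] yaw 44.9 tilt 0.11 F [-1.   0.5  6.3] w 29.7 g 50.0 q [-0.37  0.56 -0.52  1.77  0.34  0.91 -1.83]
-> [491.0, 373.6, 109.8] tool cm [-0.08  0.04  0.17] len 2.0
[491.3594526  374.52383078 111.65674055] [-0.1 -0.6  6.7] [-0.27  0.26 -0.04]
6.0 [234.1 369.1] 114 113 114 111 103 97 97 94 87 86 87 86 86 87 90 93 95 97 98 99 99 99 99 95 86 70 57 52 52 52 52
12.0 [232.7 367.7] 113 113 114 112 106 95 87 87 91 91 86 82 82 84 86 88 91 92 93 95 97 98 98 98 92 76 60 52 51 50 49
18.0 [231.3 366.4] 114 113 108 94 75 62 56 62 73 78 78 77 76 74 74 76 79 79 79 79 82 82 82 84 81 71 57 48 44 42 40
brass [239, 371, 11, 10, 74] [243.5, 375.3]
```

Request:
arm_command(
  moves="-0.04 0 0.1 0 1;-0.04 0 0.1 0 1;-0.04 0 0.1 0 1;0 0 0 0 1",
)

```text
time: 18.95
ee_pos: [490.8, 373.9, 109.1]
tool_rot: [0.924, 0.381, 0.001, -0.0]
ft_force: [-0.0, 0.3, 8.2]
gripper_width: 0.339
grasp_force: 50.0
```

```bash
python3 go.py 491,373.6,109.8
```

```text
t 18.95 p [490.8 373.9 109.1] yaw 44.8 tilt 0.15 F [-0.   0.3  8.2] w 29.9 g 50.0 q [-0.37  0.56 -0.52  1.77  0.35  0.9  -1.83]
-> [491.0, 373.6, 109.8] tool cm [-0.    0.03 -0.07] len 1.0
```

Request:
arm_command(
  moves="-0.04 0 0.1 0 1;-0.04 0 0.1 0 1;-0.04 0 0.1 0 1;0 0 0 0 1",
)

```text
time: 19.35
ee_pos: [490.3, 373.4, 106.6]
tool_rot: [0.924, 0.381, 0.002, -0.001]
ft_force: [1.4, -0.1, 10.8]
gripper_width: 0.338
grasp_force: 50.0
```

```bash
python3 go.py 487.5,370.2,105
```

```text
t 19.35 p [490.3 373.4 106.6] yaw 44.8 tilt 0.22 F [ 1.4 -0.1 10.8] w 29.8 g 50.0 q [-0.37  0.56 -0.52  1.78  0.35  0.89 -1.83]
-> [487.5, 370.2, 105.0] tool cm [-0.43  0.03  0.16] len 5.0
```

Request:
arm_command(
  moves="-0.1 0 0 0 1;-0.1 0 0 0 1;0 0 0 0 1",
)

```text
time: 19.65
ee_pos: [488.5, 371.5, 105.2]
tool_rot: [0.924, 0.382, 0.001, -0.001]
ft_force: [1.8, 1.9, -2.5]
gripper_width: 0.337
grasp_force: 50.0
```

```bash
python3 go.py
```

```text
t 19.65 p [488.5 371.5 105.2] yaw 44.9 tilt 0.16 F [ 1.8  1.9 -2.5] w 29.6 g 50.0 q [-0.37  0.56 -0.52  1.78  0.35  0.89 -1.83]
```

Request:
arm_command(
  moves="-0.1 0 0 0 1;-0.1 0 0 0 1;0 0 0 0 1",
)

```text
time: 19.95
ee_pos: [486.7, 369.9, 104.1]
tool_rot: [0.924, 0.382, 0.001, -0.001]
ft_force: [4.7, 3.8, -5.2]
gripper_width: 0.344
grasp_force: 50.0
```

```bash
python3 go.py; python3 - <<'E'
from plant import arm
from tilt import *
g=arm.grab_frame("side"); np.savez("side12.npz",**g)
o=arm.observe();p=o["ee_pos"]; print(p,o["ft_force"].round(1),o["ft_torque"].round(2))
for s,c,n,t,I in edges(g,p,np.radians(44.8)):
    if s in(6,12,18): 
        v=I.mean(1); print(s,c.round(1)," ".join(str(int(k)) for k in v[::4]))
for k in (8,10,11,12):
    f=load("side",k)["frame"]
h=cv2.cvtColor(g["frame"],cv2.COLOR_RGB2HSV).astype(int); m=(abs(h[...,0]-18)<9)&(h[...,1]>90)&(h[...,2]>60); M=np.zeros_like(m);M[345:420,215:270]=m[345:420,215:270]
for st,c,l in blobs(M,4): print("brass",st,c)
E
```

```text
t 19.95 p [486.7 369.9 104.1] yaw 44.9 tilt 0.11 F [ 4.7  3.8 -5.2] w 30.2 g 50.0 q [-0.36  0.56 -0.52  1.79  0.35  0.89 -1.83]
[486.68692017 369.92764248 104.12253607] [ 4.2  4.  -4.9] [ 1.18 -1.18 -0.  ]
6.0 [237.7 370.2] 113 103 98 103 113 114 108 95 86 86 90 91 88 90 91 91 93 95 96 97 99 103 105 98 82 64 54 51 50 51 51
12.0 [236.3 368.9] 114 108 99 96 105 112 112 106 100 93 87 84 83 84 86 88 91 93 94 96 96 97 97 95 86 72 56 51 50 48 47
18.0 [234.9 367.5] 114 114 109 101 100 107 111 104 93 83 78 76 75 73 74 77 80 82 83 84 85 85 85 83 79 67 52 45 42 40 39
brass [239, 371, 10, 10, 46] [244.2, 376.2]
```

Request:
arm_command(
  moves="0.1 0 0 0 1;0.1 0 0 0 1;0 0 0 0 1",
)

```text
time: 20.3
ee_pos: [487.0, 370.3, 103.8]
tool_rot: [0.924, 0.382, -0.001, 0.0]
ft_force: [0.4, 1.4, -7.7]
gripper_width: 0.336
grasp_force: 50.0
```

```bash
python3 go.py
```

```text
t 20.3 p [487.  370.3 103.8] yaw 44.9 tilt 0.1 F [ 0.4  1.4 -7.7] w 29.6 g 50.0 q [-0.37  0.56 -0.52  1.78  0.35  0.89 -1.83]
```

Request:
arm_command(
  moves="-0.04 0 0.1 0 1;-0.04 0 0.1 0 1;-0.04 0 0.1 0 1;0 0 0 0 1",
)

```text
time: 20.7
ee_pos: [486.2, 369.2, 101.0]
tool_rot: [0.924, 0.381, -0.001, 0.0]
ft_force: [0.9, 1.2, -8.7]
gripper_width: 0.337
grasp_force: 50.0
```

```bash
python3 go.py
```

```text
t 20.7 p [486.2 369.2 101. ] yaw 44.8 tilt 0.1 F [ 0.9  1.2 -8.7] w 29.7 g 50.0 q [-0.37  0.56 -0.52  1.79  0.35  0.88 -1.83]
```

Request:
arm_command(
  moves="-0.04 0 0.1 0 1;-0.04 0 0.1 0 1;-0.04 0 0.1 0 1;0 0 0 0 1",
)

```text
time: 21.1
ee_pos: [486.0, 368.9, 99.0]
tool_rot: [0.924, 0.381, 0.0, 0.0]
ft_force: [0.1, 0.0, -0.9]
gripper_width: 0.338
grasp_force: 50.0
```

```bash
python3 go.py; python3 -c "
from plant import arm;print(arm.observe()['ft_torque'])"
```

```text
t 21.1 p [486.  368.9  99. ] yaw 44.8 tilt 0.02 F [ 0.1  0.  -0.9] w 29.8 g 50.0 q [-0.37  0.56 -0.52  1.79  0.35  0.88 -1.83]
[-0.02302409 -0.01428046  0.00634637]
```

Request:
arm_command(
  moves="-0.04 0 0.1 0 1;-0.04 0 0.1 0 1;-0.04 0 0.1 0 1;0 0 0 0 1",
)

```text
time: 21.5
ee_pos: [485.5, 368.3, 96.6]
tool_rot: [0.924, 0.381, 0.0, 0.0]
ft_force: [-1.3, -1.6, 6.9]
gripper_width: 0.341
grasp_force: 50.0
```

```bash
python3 go.py
```

```text
t 21.5 p [485.5 368.3  96.6] yaw 44.8 tilt 0.06 F [-1.3 -1.6  6.9] w 30.0 g 50.0 q [-0.37  0.57 -0.52  1.8   0.36  0.87 -1.84]
```

Request:
arm_command(
  moves="-0.04 0 0.1 0 1;-0.04 0 0.1 0 1;-0.04 0 0.1 0 1;0 0 0 0 1",
)

```text
time: 21.9
ee_pos: [484.9, 367.7, 94.0]
tool_rot: [0.924, 0.381, 0.001, 0.0]
ft_force: [-0.7, -1.8, 9.1]
gripper_width: 0.343
grasp_force: 50.0
```

```bash
python3 go.py; python3 -c "
from plant import arm;print(arm.observe()['ft_torque'])"
```

```text
t 21.9 p [484.9 367.7  94. ] yaw 44.8 tilt 0.1 F [-0.7 -1.8  9.1] w 30.2 g 50.0 q [-0.37  0.57 -0.52  1.8   0.36  0.87 -1.84]
[-0.5976861   0.49043753 -0.01217285]
```

Request:
arm_command(
  moves="-0.06 0 0.1 0 1;-0.06 0 0.1 0 1;-0.06 0 0.1 0 1;-0.06 0 0.1 0 1;0 0 0 0 1",
)

```text
time: 22.4
ee_pos: [483.9, 366.8, 90.8]
tool_rot: [0.924, 0.381, 0.002, -0.0]
ft_force: [-0.4, -0.3, 12.7]
gripper_width: 0.34
grasp_force: 50.0
```

```bash
python3 go.py; python3 - <<'E'
from plant import arm
from tilt import *
g=arm.grab_frame("side"); np.savez("side13.npz",**g)
o=arm.observe(); print(o["ee_pos"],o["ft_force"],o["ft_torque"])
h=cv2.cvtColor(g["frame"],cv2.COLOR_RGB2HSV).astype(int)
m=((h[...,0]<6)|(h[...,0]>172))&(h[...,1]>150)&(h[...,2]>90)
for st,c,l in blobs(m,15):
    if 190<c[0]<270 and c[1]>320: print("red",st,c)
m=(abs(h[...,0]-18)<9)&(h[...,1]>90)&(h[...,2]>60); M=np.zeros_like(m);M[345:420,215:270]=m[345:420,215:270]
for st,c,l in blobs(M,4): print("brass",st,c)
for k,p in ((10,[493.9,377,125.4]),(13,o["ee_pos"])):
    g=load("side",k); print(k)
    for s,c,n,t,I in edges(g,np.array(p),np.radians(44.8)):
        if s in(6,12,18): print(s,c.round(1)," ".join(str(int(k)) for k in I.mean(1)[::4]))
E
```

```text
t 22.4 p [483.9 366.8  90.8] yaw 44.8 tilt 0.22 F [-0.4 -0.3 12.7] w 30.0 g 50.0 q [-0.37  0.57 -0.52  1.81  0.36  0.86 -1.84]
[483.96099246 366.89683048  90.94224734] [-0.33304565  0.66071214 12.29768854] [-0.50442811  0.33547609  0.03419449]
red [207, 326, 6, 10, 15] [209.7, 330.9]
red [229, 365, 14, 9, 53] [235.8, 369.2]
10
6.0 [231.6 365.3] 113 108 93 70 57 54 57 65 77 85 91 91 89 90 90 91 92 95 97 99 100 102 106 107 93 73 59 53 53 53 53
12.0 [230.1 363.9] 114 111 99 77 60 53 55 66 81 88 86 84 83 84 86 88 90 92 94 95 95 96 97 98 94 83 65 56 54 54 53
18.0 [228.7 362.5] 116 117 112 98 74 58 53 59 71 77 77 76 76 75 75 75 74 73 77 79 79 80 84 85 86 77 64 53 50 48 46
13
6.0 [240.3 373.5] 100 97 104 111 113 113 110 99 92 89 89 88 88 87 88 91 94 96 96 97 98 100 100 101 108 111 109 105 95 83 74
12.0 [238.9 372.2] 111 102 99 105 112 114 111 104 98 91 85 82 82 84 86 88 89 90 91 92 94 96 95 97 97 88 73 63 55 47 43
18.0 [237.6 370.9] 114 107 99 99 110 114 113 107 99 86 78 76 76 77 78 79 79 80 80 82 81 77 73 71 68 56 43 39 37 37 39
```

Request:
arm_command(
  moves="-0.1 0 0 0 1;0 0 0 0 1;0 0 0 0 1",
)

```text
time: 22.75
ee_pos: [483.9, 366.9, 91.3]
tool_rot: [0.924, 0.381, 0.003, -0.001]
ft_force: [1.1, 0.0, 11.2]
gripper_width: 0.342
grasp_force: 50.0
```

```bash
python3 go.py; python3 -c "
from plant import arm;print(arm.observe()['ft_torque'])"
```

```text
t 22.75 p [483.9 366.9  91.3] yaw 44.8 tilt 0.34 F [ 1.1  0.  11.2] w 30.1 g 50.0 q [-0.37  0.57 -0.52  1.81  0.36  0.85 -1.84]
[-0.18421472 -0.0380959   0.01643158]
```

Request:
arm_command(
  moves="-0.05 0 0.1 0 1;0 0 0 0 1;0 0 0 0 1;0 0 0 0 1;0 0 0 0 1;0 0 0 0 1",
)

```text
time: 23.35
ee_pos: [483.7, 366.6, 90.4]
tool_rot: [0.924, 0.381, 0.003, -0.001]
ft_force: [1.1, 0.3, 12.6]
gripper_width: 0.342
grasp_force: 50.0
```

```bash
python3 go.py; python3 - <<'E'
from plant import arm
print(arm.observe()['ft_torque'])
from h import *
g=arm.grab_frame("side"); np.savez("side14.npz",**g); a=load("side",0)
d=np.abs(g["frame"].astype(int)-a["frame"]).max(2)>40; d[:330]=0
for st,c,l in blobs(d,15): print("changed",st,c)
P=cloud(g); h=cv2.cvtColor(g["frame"],cv2.COLOR_RGB2HSV).astype(int)
m=((h[...,0]<6)|(h[...,0]>172))&(h[...,1]>150)&(h[...,2]>90)
for st,c,l in blobs(m,15):
    if 190<c[0]<270 and c[1]>320: print("red",st,c,P[l].mean(0).round(0))
T=np.array([471.2,354.,66]); A=np.array([.264,.260,.929])
print("expected flange centre px if home & pressed 7", proj(g,T+(30-7)*A), "if not home (12 mm less)", proj(g,T+(42-7)*A))
E
```

```text
t 23.35 p [483.7 366.6  90.4] yaw 44.8 tilt 0.36 F [ 1.1  0.3 12.6] w 30.1 g 50.0 q [-0.37  0.57 -0.52  1.81  0.36  0.85 -1.84]
[-0.18615924 -0.05226749  0.04533829]
changed [198, 330, 71, 64, 2107] [235.7, 359.7]
red [208, 327, 5, 9, 18] [210.1, 330.9] [477. 402. 225.]
red [230, 365, 13, 9, 51] [236.3, 369.3] [459. 372.  92.]
expected flange centre px if home & pressed 7 [[230.57571027 363.52783602]] if not home (12 mm less) [[227.67478985 360.69246581]]
```

```bash
python3 -c "
from plant import arm;print(arm.hand_in())"
```

```text
the job is handed in; nothing more can be done
None
```

The job is handed in, with no verdict returned: the cover lies flat in the tray with its handle up, and the coupler is on the nipple and still held in the gripper; by force and position readings, not by sight, it is fully home and pressing the nipple in about 7 mm.

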